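# Set a plaster cast under the bench magnifier

## Task

Put the full-arch plaster dental cast (the D-shaped one with the horseshoe of teeth) upright on the middle of the rubber pad of the inspection stand, then swivel the magnifier by its knob until the lens is centred above the pad, and let go. The plaster is brittle: grip it with no more than about 10 N, set it down softly, and keep it upright all the way. Leave the other things on the bench where they are.

Things in the scene. Friction and masses are not known exactly. Their poses are not given: they have to be found in the camera images.
- cast: Full-arch plaster cast, cream, 66 (x) by 56 (y) by 40 mm high, 0.11 to 0.2 kg. D-shaped base 24 mm high: flat parallel sides at y = +-28 mm from x = -5 to +33, square back end x = +33, rounded front end x = -33; a horseshoe of teeth on top, 24 to 40 mm up. Origin: centre of its underside; z up. Grip it lightly across the flat sides near x = +5 mm, low on the base
- stand: Inspection stand, fixed: grey foot plate 265 x 115 mm, 10 mm thick, with an upright steel post (18 mm thick, in all 188 mm high) at the far end and a black rubber pad at the near end. Origin: foot of the post axis at bench height; the pad lies toward its -x, z up
- pad (a point): Centre of the top face of the rubber pad, 90 x 90 mm, 14 mm above the bench, 180 mm from the post axis; z up
- head (a joint): Swivel of the magnifier head about the vertical post, rad: 0 = lens exactly above the pad; positive = turned away clockwise seen from above; travel -0.5 to 1.8; it is a stiff joint that stays where it is left. Starts turned well away, at 1.1 or more
- lens (a point): Centre of the magnifier lens, 195 mm above the bench, 180 mm from the post axis. The head is a black ring of 62 mm outer radius, 28 mm thick (181 to 209 mm above the bench) on a flat arm from the post
- knob (a point): The magnifier's grip knob: upright grey cylinder, 22 mm thick, standing on the ring's outer end, 252 mm from the post axis on the line from the post through the lens; this point is on its axis 231 mm above the bench; the knob is free from 201 to 251 mm. Can be pinched from above
- half_cast: Bystander: narrow plaster cast, 60 x 30 x 40 mm, with one straight row of teeth. Origin under its centre
- jar: Bystander: clear jar with white cap, 52 mm thick, 55 mm high. Origin under its centre
- bowl: Bystander: white ceramic bowl, 104 mm wide, 45 mm high. Origin under its centre
- dropper: Bystander: slim white bottle, 36 mm thick, 85 mm high. Origin under its centre
- jar2: Bystander: clear jar with white cap, 48 mm thick, 45 mm high. Origin under its centre
- jar3: Bystander: clear jar like jar2. Origin under its centre
- brush: Bystander: brush with a wooden handle, 170 mm long, lying on the bench. Origin under its centre

How it is judged:
By the outcome, as a careful person would: the job done as asked, in the order asked, and still so for the second after the job is handed in, with the robot touching nothing.
It also fails if it takes over 72 s, if anything falls off the work surface, if the arm or the gripper's body presses on something with over 40 N, if the wrist force passes 120 N, or if a joint passes its speed limit or range.

## Robot

A 7-joint arm with a two-finger parallel gripper is mounted at the origin on the work surface. World frame = base frame: x ahead of the robot, y to its left, z up, the work surface at z = 0. Lengths are in m, angles in rad, forces in N, time in s.
With the tool pointing down it reaches from about 0.4 to 0.85 m from the base axis. Payload 10.4 kg.
Tool frame: the origin (TCP) lies at the very end of the fingers, on their centre line; the grasp point (between the pads) lies 19 mm behind it; z points along the fingers, y is the line along which they close (so a half turn about z gives the same grasp; the last joint's range is limited). The gripper opens to 87 mm and grips with 3 to 60 N. Pads are 19 mm wide; open, the fingers measure 117 mm over their backs; the gripper's body (75 mm by 190 mm) begins 51 mm behind the grasp point.
Start: joints at [1.111, 0.332, -0.065, 1.46, 0.022, 1.35, -0.088], TCP at [0.264, -0.566, 0.223] pointing down, gripper open.
Joint ranges: [-2.6, 2.6], [-0.5, 2.12], [-1.47, 1.34], [0.16, 2.42], [-1.27, 4.41], [0.06, 2.06], [-2.6, 2.6]. Speed limits (rad/s): [2.22, 2.22, 2.79, 2.79, 3.14, 3.14, 3.14].

## Interface

Orientations are given as a 3x3 rotation matrix whose columns are the frame's x, y, z axes.
In Python, from rig import arm, imaging gives the robot as it stands.
- The arm moves only by the tool jog_arm, never from a script. Its argument "commands" is a list of rows, each a list of 3 entries, a list of its own where there are three numbers: the shift along the world's x, y, z in mm, then the turn, a rotation vector about the world's x, y, z in rad, then the finger opening in mm, from 0 to 87. A call has 1 to 12 rows; each row shifts and turns the commanded pose from where the row before left it; what a row does not reach is not made up. A row lasts 1/8 s, in which the tool goes at most 62.5 mm and 10.7 degrees, less where a joint would pass 70% of its speed; a pose out of reach is approached as far as the arm can. A call is refused whole if a number of a shift passes 62.5 or a number of a turn 0.188, either way. A call with a gripper value outside its range is refused whole. The fingers move at their own pace and stop on an object; "force" is the grip in N (left out, the last holds). Time passes only in rows, so rows that do not move let the fingers close. It gives the time, the measured TCP pose, the force, the opening and the grip force at its end, in the units of the state.
- arm.observe(): the state, without advancing time (a new reading comes with each control period).
- imaging.get_image(name): name is "scene" or "top" or "wrist"; returns a dict with "frame" (384x512x3 uint8, red, green, blue), "depth" (384x512 float32, m along the optical axis (not along the pixel's ray), 0 where there is no reading), "camera_matrix" (3x3 intrinsics, pixels), "R" (3x3) and "t" (3): a world point X has camera coordinates R X + t. Camera axes: x right, y down, z forward; pixel columns grow to the right and rows downward; lengths in m; the calibration is good to about 2 mm. A picture is of the moment at which its call begins.
- arm.finish_job(): hands the job in; it is judged then, once.
The state is a dict: "time_s": time; "q": joint angles; "qd": joint speeds; "joint_efforts": joint torques, N m; "tcp_pos": TCP position; "ee_rot": TCP orientation; "ft_force": force on the tool from outside, world axes, zero at the start; "ft_torque": the same for the moment, N m; "gripper_width": opening from 0.0 (shut) to 1.0 (fully open); "finger_force": force on a finger pad.
Only numpy, scipy, OpenCV 4.12 (cv2) and the standard library are available. Lean on these libraries where they do the work, as an engineer would, in place of code of your own. Each camera call takes 0.05 s, during which the arm holds its last target. There are 200 camera calls.

## Working session

There is one attempt and no reset: what is moved stays moved. The work goes in short steps, Python scripts to look and compute and a tool call to move; the robot and the scene stay as the last step left them, time stands still between calls to the robot, and variables do not carry over. Pictures are saved under pics/ and viewed, at most 10 in all, crops included, and the job is handed in when it is done.

Besides the shell and the picture viewer there is one more tool, called after "Request:" in YAML: its name, and indented under it one key for each argument. jog_arm: Moves the arm, as the interface text tells. Its arguments: {"type":"object","properties":{"commands":{"type":"array","items":{"type":"array"}},"force":{"type":"number"}},"required":["commands"]}

```bash
mkdir -p pics; python3 - <<'E'
from rig import arm, imaging
import cv2,numpy as np
s=arm.observe(); print(s['time_s'],s['tcp_pos'],np.round(s['ee_rot'],3).tolist(),s['gripper_width'])
for n in("scene","top"):
    d=imaging.get_image(n); np.savez(f"{n}0.npz",**d); cv2.imwrite(f"pics/{n}0.png",d['frame'][:,:,::-1])
    print(n,np.round(-d['R'].T@d['t'],3),np.round(d['camera_matrix'],1).tolist())
E
```

```text
0.0 [ 0.26423916 -0.56597023  0.22177792] [[0.906, 0.423, -0.001], [0.423, -0.906, 0.001], [-0.0, -0.001, -1.0]] 0.9988037230842831
scene [ 1.338 -0.209  0.778] [[386.9, 0.0, 260.9], [0.0, 386.9, 193.4], [0.0, 0.0, 1.0]]
top [0.414 0.038 1.256] [[383.4, 0.0, 258.3], [0.0, 383.4, 190.2], [0.0, 0.0, 1.0]]
```

View pics/top0.png

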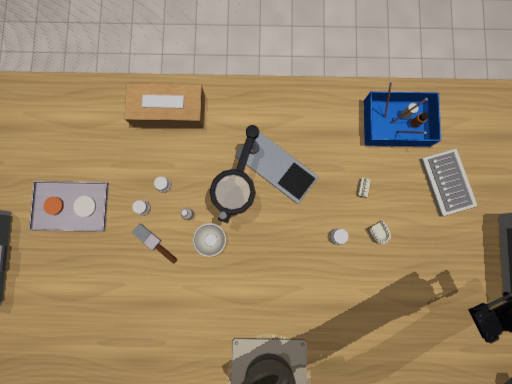

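View pics/scene0.png

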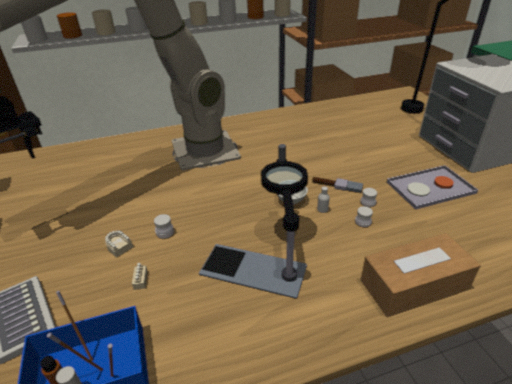

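Top view: full cast at (380,233), jar (340,237), half cast (364,187), pad about (296,180), post top (252,132), ring (232,192), knob (223,216). Next I measure these.

```bash
cat > h.py <<'E'
import numpy as np,cv2
def load(f): return dict(np.load(f))
def plane(d,uv,z):
    uv=np.atleast_2d(np.asarray(uv,float)); K,R,t=d['camera_matrix'],d['R'],d['t']
    r=np.c_[uv,np.ones(len(uv))]@np.linalg.inv(K).T@R; c=-R.T@t
    return c+r*((z-c[2])/r[:,2])[:,None]
def cloud(d):
    v,u=np.mgrid[:384,:512]; K,R,t=d['camera_matrix'],d['R'],d['t']; z=d['depth']
    p=np.stack([u,v,np.ones_like(u)],-1)@np.linalg.inv(K).T*z[...,None]
    return (p-t)@R
E
python3 - <<'E'
from h import *
d=load('top0.npz'); P=cloud(d); f=d['frame']; hsv=cv2.cvtColor(f,cv2.COLOR_RGB2HSV)
# cast
sub=np.zeros(f.shape[:2],bool); sub[215:250,362:400]=1
m=sub&(P[...,2]>.010)&(d['depth']>0)
q=P[m]; print('cast n',len(q),'zmax',q[:,2].max(),'bench z',np.median(P[260:280,360:390,2]))
r=cv2.minAreaRect(q[:,:2].astype(np.float32)*1000); print('rect',r,cv2.boxPoints(r).round().tolist())
# pad : dark, z low
sub[:]=0; sub[150:205,270:325]=1
m=sub&(f.max(2)<45)&(P[...,2]<.03); print('pad n',m.sum(),'z',np.median(P[m][:,2]))
c=max(cv2.findContours(m.astype(np.uint8),0,1)[0],key=cv2.contourArea)
w=plane(d,c[:,0],.014)[:,:2]; r=cv2.minAreaRect(w.astype(np.float32)*1000); print('pad',r)
# head
m=(P[...,2]>.17)&(P[...,2]<.3); m[:100]=0; m[240:]=0; m[:,:190]=0;m[:,330:]=0
mk=m&(P[...,2]>.225); print('knob',np.c_[np.argwhere(mk)[:,::-1],(P[mk]*1000).round()][:40].tolist())
mr=m&(P[...,2]<.22); mr[:165]=0; c=max(cv2.findContours(mr.astype(np.uint8),0,1)[0],key=cv2.contourArea)
w=plane(d,c[:,0],.205)[:,:2]*1000; print('ring',cv2.minEnclosingCircle(w.astype(np.float32)))
mp=m.copy(); mp[145:]=0; w=P[mp]*1000; print('post',len(w),w.mean(0),w.max(0),w.min(0))
for n,(x,y,X,Y) in dict(cast=(320,170,410,260),stand=(190,110,330,250)).items():
    cv2.imwrite(f'pics/{n}_c.png',cv2.resize(f[y:Y,x:X,::-1],None,fx=560/(Y-y),fy=560/(Y-y),interpolation=2))
E
```

```text
cast n 364 zmax 0.044839870612101734 bench z 0.0007691774429259184
rect ((445.4263000488281, -350.6739196777344), (65.33856201171875, 56.088218688964844), 28.492170333862305) [[403.0, -342.0], [430.0, -391.0], [488.0, -360.0], [461.0, -310.0]]
pad n 666 z 0.014395911512199766
pad ((614.1007080078125, -81.05210876464844), (85.2900390625, 85.25978088378906), 53.31256866455078)
knob [[220.0, 212.0, 489.0, 141.0, 247.0], [221.0, 212.0, 488.0, 138.0, 252.0], [222.0, 212.0, 489.0, 135.0, 252.0], [223.0, 212.0, 489.0, 133.0, 251.0], [224.0, 212.0, 489.0, 130.0, 250.0], [225.0, 212.0, 489.0, 127.0, 250.0], [220.0, 213.0, 486.0, 140.0, 252.0], [221.0, 213.0, 486.0, 138.0, 252.0], [222.0, 213.0, 486.0, 135.0, 253.0], [223.0, 213.0, 486.0, 132.0, 255.0], [224.0, 213.0, 486.0, 130.0, 250.0], [225.0, 213.0, 486.0, 127.0, 251.0], [226.0, 213.0, 486.0, 125.0, 248.0], [219.0, 214.0, 483.0, 143.0, 251.0], [220.0, 214.0, 483.0, 140.0, 249.0], [221.0, 214.0, 483.0, 138.0, 250.0], [222.0, 214.0, 483.0, 135.0, 252.0], [223.0, 214.0, 483.0, 132.0, 251.0], [224.0, 214.0, 483.0, 130.0, 254.0], [225.0, 214.0
[... 256 characters left out ...]
5.0, 481.0, 127.0, 252.0], [226.0, 215.0, 481.0, 124.0, 251.0], [227.0, 215.0, 482.0, 123.0, 234.0], [219.0, 216.0, 478.0, 143.0, 248.0], [220.0, 216.0, 478.0, 140.0, 253.0], [221.0, 216.0, 478.0, 138.0, 250.0], [222.0, 216.0, 478.0, 135.0, 249.0], [223.0, 216.0, 478.0, 132.0, 252.0], [224.0, 216.0, 478.0, 129.0, 255.0], [225.0, 216.0, 478.0, 127.0, 251.0], [226.0, 216.0, 478.0, 124.0, 253.0], [227.0, 216.0, 480.0, 123.0, 232.0], [219.0, 217.0, 475.0, 143.0, 250.0], [220.0, 217.0, 475.0, 140.0, 251.0]]
ring ((544.978515625, 108.2988052368164), 84.50457763671875)
post 211 [712.55874263  63.14450029 207.07623806] [738.90411721  80.91099582 218.15510531] [684.56764576  44.56030494 186.07022711]
```

View pics/cast_c.png

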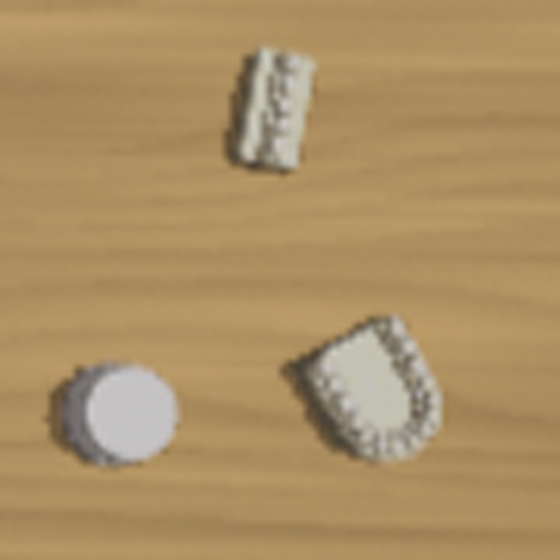

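View pics/stand_c.png

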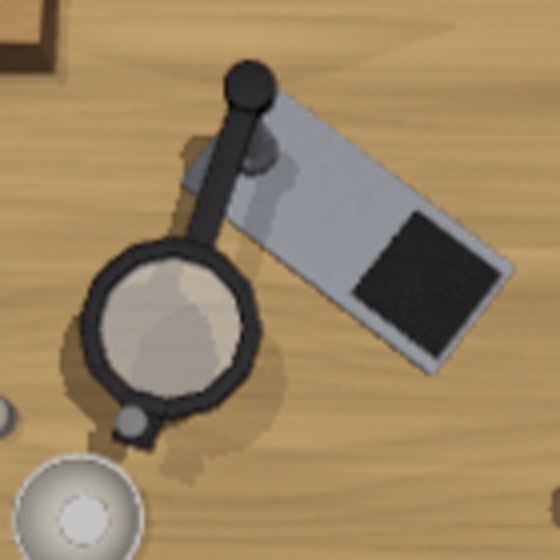

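Cast crop: square back faces upper left, rounded front lower right, so the cast x axis points about 28° in world. The pad is visible and clear of the head. The pad is at (614,-81) and the knob at about (480,133). I'll move over the cast and check with the wrist camera.

Request:
jog_arm:
  commands:
    - [[31, 36, 0], [0, 0, 0.01], 87]
    - [[31, 36, -10], [0, 0, 0.01], 87]
    - [[31, 36, -15], [0, 0, 0.01], 87]
    - [[31, 36, -15], [0, 0, 0.01], 87]
    - [[31, 37, -15], [0, 0, 0.01], 87]
    - [[31, 37, -15], [0, 0, 0.007], 87]
    - [[0, 0, 0], [0, 0, 0], 87]
    - [[0, 0, 0], [0, 0, 0], 87]
  force: 8

```text
time_s: 1.1
tcp_pos: [0.45, -0.3488, 0.1524]
ee_rot: [[0.881, 0.474, -0.001], [0.474, -0.881, -0.0], [-0.001, -0.0, -1.0]]
ft_force: [0.2, -0.4, 0.4]
gripper_width: 1.002
finger_force: 0.0
```

```bash
python3 - <<'E'
from h import *
from rig import arm,imaging
d=imaging.get_image('wrist'); np.savez('w1.npz',**d); cv2.imwrite('pics/w1.png',d['frame'][:,:,::-1])
s=arm.observe(); print(s['tcp_pos'],s['ee_rot'].round(3).tolist() if hasattr(s['ee_rot'],'round') else s['ee_rot'])
P=cloud(d); m=(d['depth']>0)&(P[...,2]>.008)&(P[...,2]<.05)&(np.hypot(P[...,0]-.445,P[...,1]+.35)<.05)
q=P[m]; print(len(q)); r=cv2.minAreaRect((q[:,:2]*1000).astype(np.float32)); print(r,cv2.boxPoints(r).round().tolist())
# stand refinement from top view
d=load('top0.npz')
print('hub',plane(d,[252.2,131.7],.2)*1000,plane(d,[252.2,131.7],.188)*1000,'ring',plane(d,[232.7,191.5],.209)*1000)
K=plane(d,[222.8,215.2],.251)*1000; print('knob',K)
f=d['frame'].astype(int); P=cloud(d)
m=(abs(P[...,2]-.010)<.006)&(f.max(2)-f.min(2)<35)&(f.max(2)>80); m[:120]=0;m[215:]=0;m[:,:230]=0;m[:,325:]=0
E
```

```text
[ 0.44967273 -0.34943239  0.15264086] [[0.881, 0.473, -0.0], [0.473, -0.881, -0.001], [-0.001, 0.0, -1.0]]
2713
((448.0486145019531, -350.4338684082031), (64.40432739257812, 55.92323684692383), 28.21416473388672) [[406.0, -341.0], [433.0, -390.0], [490.0, -360.0], [463.0, -311.0]]
hub [[721.83040922  61.17865543 200.        ]] [[725.33412022  61.44529823 188.        ]] ring [[548.74103587 111.46830136 209.        ]]
knob [[480.24134414 132.85725167 251.        ]]
```

View pics/w1.png

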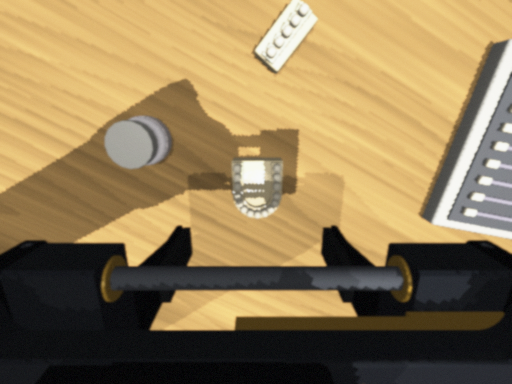

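Wrist view: the cast lies between the fingers at (257,187), square back facing up (+x of tool). Its centre is about (447,-350.5). I'll go down to the cast and grip lightly.

Request:
jog_arm:
  commands:
    - [[1.5, 1, -40], [0, 0, 0], 87]
    - [[0, 0, -40], [0, 0, 0], 87]
    - [[0, 0, -35], [0, 0, 0], 87]
    - [[0, 0, -20], [0, 0, 0], 87]
    - [[0, 0, -11], [0, 0, 0], 87]
    - [[0, 0, 0], [0, 0, 0], 87]
    - [[0, 0, 0], [0, 0, 0], 87]
    - [[0, 0, 0], [0, 0, 0], 65]
    - [[0, 0, 0], [0, 0, 0], 65]
  force: 8

```text
time_s: 2.28
tcp_pos: [0.4522, -0.3475, 0.0072]
ee_rot: [[0.881, 0.474, 0.001], [0.474, -0.881, -0.001], [0.0, 0.001, -1.0]]
ft_force: [0.2, -1.1, -0.4]
gripper_width: 0.855
finger_force: 0.0
```

Request:
jog_arm:
  commands:
    - [[0, 0, 0], [0, 0, 0], 60]
    - [[0, 0, 0], [0, 0, 0], 57]
    - [[0, 0, 0], [0, 0, 0], 54]
    - [[0, 0, 0], [0, 0, 0], 50]
    - [[0, 0, 0], [0, 0, 0], 50]
    - [[0, 0, 0], [0, 0, 0], 50]
  force: 8

```text
time_s: 3.02
tcp_pos: [0.452, -0.3474, 0.0066]
ee_rot: [[0.881, 0.474, 0.0], [0.474, -0.881, -0.0], [0.0, 0.0, -1.0]]
ft_force: [0.3, -1.5, -0.4]
gripper_width: 0.645
finger_force: 8.0
```

Request:
jog_arm:
  commands:
    - [[0, 0, 5], [0, 0, 0], 50]
    - [[0, 0, 10], [0, 0, 0], 50]
    - [[0, 0, 20], [0, 0, 0], 50]
    - [[0, 0, 20], [0, 0, 0], 50]
    - [[0, 0, 15], [0, 0, 0], 50]
    - [[0, 0, 10], [0, 0, 0], 50]
    - [[0, 0, 0], [0, 0, 0], 50]
  force: 9

```text
time_s: 3.9
tcp_pos: [0.4522, -0.3475, 0.0872]
ee_rot: [[0.881, 0.474, 0.001], [0.474, -0.881, -0.001], [0.0, 0.001, -1.0]]
ft_force: [-0.1, 0.4, -2.1]
gripper_width: 0.644
finger_force: 9.0
```

Request:
jog_arm:
  commands:
    - [[7, 11, 0], [0, 0, 0], 50]
    - [[14, 22, 0], [0, 0, 0], 50]
    - [[18, 29, 0], [0, 0, 0], 50]
    - [[18, 29, 0], [0, 0, 0], 50]
    - [[18, 29, 0], [0, 0, 0], 50]
    - [[18, 29, 0], [0, 0, 0], 50]
    - [[18, 29, 0], [0, 0, 0], 50]
    - [[18, 29, 0], [0, 0, 0], 50]
    - [[18, 29, 0], [0, 0, 0], 50]
    - [[14, 22, 0], [0, 0, 0], 50]
    - [[6, 11, 0], [0, 0, 0], 50]
    - [[0, 0, 0], [0, 0, 0], 50]

```text
time_s: 5.4
tcp_pos: [0.6187, -0.0772, 0.086]
ee_rot: [[0.88, 0.475, -0.001], [0.475, -0.88, 0.0], [-0.001, -0.001, -1.0]]
ft_force: [-0.1, -0.5, -2.0]
gripper_width: 0.645
finger_force: 9.0
```

```bash
python3 - <<'E'
from h import *
from rig import arm,imaging
s=arm.observe(); T=np.array(s['tcp_pos']); print(T,np.round(s['ft_force'],2),s['finger_force'])
a=[]
for n in('scene','wrist'):
    d=imaging.get_image(n); np.savez(n+'2.npz',**d); a.append(d['frame'][:,:,::-1])
    P=cloud(d); z=P[...,2]
    m=(d['depth']>0)&(z>T[2]-.02)&(z<T[2]+.036)&(np.hypot(P[...,0]-T[0]+.006,P[...,1]-T[1]+.003)<.04)
    f=d['frame'].astype(int); m&=(f.min(2)>110); q=P[m]
    print(n,len(q),np.percentile(q[:,2],[1,50,99]) if len(q) else '')
    if n=='wrist': print(cv2.minAreaRect((q[:,:2]*1000).astype(np.float32)))
    else:
        m=(d['depth']>0)&(f.max(2)<45)&(abs(z-.014)<.008)&(np.hypot(P[...,0]-.614,P[...,1]+.081)<.08)
        print('pad',m.sum(),cv2.minAreaRect((P[m][:,:2]*1000).astype(np.float32)))
cv2.imwrite('pics/c2.png',cv2.resize(np.hstack(a),(800,300)))
E
```

```text
[ 0.61872917 -0.07722826  0.08602072] [-0.09 -0.5  -2.03] 8.999879267066717
scene 8 [0.10431767 0.11911984 0.12129829]
pad 757 ((616.11083984375, -80.32041931152344), (87.45885467529297, 97.43496704101562), 53.596832275390625)
wrist 6323 [0.10285615 0.10987182 0.12086143]
((612.8126220703125, -77.97982788085938), (64.26554107666016, 59.23091506958008), 28.35402488708496)
```

View pics/c2.png

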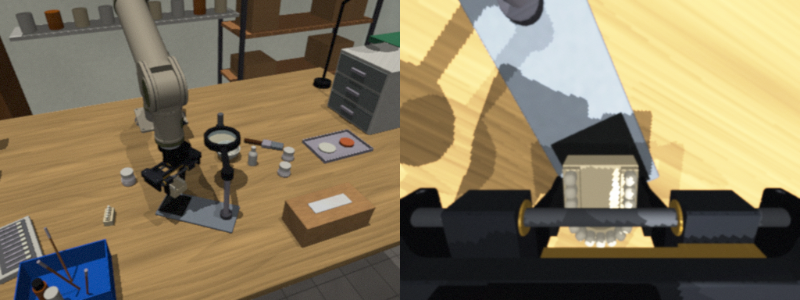

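The cast is held level and upright above the pad (teeth top at z 0.1205, no slip), at about (592,190) in the right half. I'll lower it softly.

Request:
jog_arm:
  commands:
    - [[0.5, -1.5, -10], [0, 0, 0], 50]
    - [[0, -1, -15], [0, 0, 0], 50]
    - [[0, 0, -15], [0, 0, 0], 50]
    - [[0, 0, -10], [0, 0, 0], 50]
    - [[0, 0, -6], [0, 0, 0], 50]
    - [[0, 0, -4], [0, 0, 0], 50]
    - [[0, 0, -2], [0, 0, 0], 50]
    - [[0, 0, 0], [0, 0, 0], 50]
    - [[0, 0, 0], [0, 0, 0], 50]

```text
time_s: 6.62
tcp_pos: [0.6197, -0.0809, 0.0249]
ee_rot: [[0.881, 0.474, 0.001], [0.474, -0.881, -0.0], [0.0, 0.0, -1.0]]
ft_force: [-0.1, 0.2, -1.9]
gripper_width: 0.642
finger_force: 9.0
```

Request:
jog_arm:
  commands:
    - [[0, 0, -1], [0, 0, 0], 50]
    - [[0, 0, -0.5], [0, 0, 0], 50]
    - [[0, 0, 0], [0, 0, 0], 50]

```text
time_s: 7.0
tcp_pos: [0.6194, -0.0808, 0.023]
ee_rot: [[0.881, 0.474, -0.0], [0.474, -0.881, -0.0], [-0.0, 0.0, -1.0]]
ft_force: [-0.5, 0.4, -1.9]
gripper_width: 0.644
finger_force: 9.0
```

Request:
jog_arm:
  commands:
    - [[0, 0.5, -0.5], [0, 0, 0], 50]
    - [[0, 0.5, -0.5], [0, 0, 0], 50]
    - [[0, 0, -0.5], [0, 0, 0], 50]
    - [[0, 0, 0], [0, 0, 0], 50]
    - [[0, 0, 0], [0, 0, 0], 50]

```text
time_s: 7.62
tcp_pos: [0.6194, -0.0799, 0.0216]
ee_rot: [[0.881, 0.474, 0.0], [0.474, -0.881, -0.0], [0.0, 0.0, -1.0]]
ft_force: [-0.4, 0.1, -2.3]
gripper_width: 0.644
finger_force: 9.0
```

Request:
jog_arm:
  commands:
    - [[0, 0, -0.3], [0, 0, 0], 50]
    - [[0, 0, -0.3], [0, 0, 0], 50]
    - [[0, 0, 0], [0, 0, 0], 50]
    - [[0, 0, 0], [0, 0, 0], 50]

```text
time_s: 8.12
tcp_pos: [0.6194, -0.0798, 0.021]
ee_rot: [[0.881, 0.474, 0.0], [0.474, -0.881, -0.0], [0.0, 0.0, -1.0]]
ft_force: [-0.0, 0.2, -2.1]
gripper_width: 0.64
finger_force: 9.0
```

Request:
jog_arm:
  commands:
    - [[0, 0, -0.4], [0, 0, 0], 50]
    - [[0, 0, -0.4], [0, 0, 0], 50]
    - [[0, 0, 0], [0, 0, 0], 50]
    - [[0, 0, 0], [0, 0, 0], 50]

```text
time_s: 8.62
tcp_pos: [0.6195, -0.0798, 0.0206]
ee_rot: [[0.881, 0.474, 0.0], [0.474, -0.881, -0.0], [0.0, 0.0, -1.0]]
ft_force: [-3.2, 0.5, 6.9]
gripper_width: 0.643
finger_force: 9.0
```

Request:
jog_arm:
  commands:
    - [[0, 0, -0.3], [0, 0, 0], 50]
    - [[0, 0, 0], [0, 0, 0], 50]
    - [[0, 0, 0], [0, 0, 0], 50]

```text
time_s: 9.0
tcp_pos: [0.6195, -0.0798, 0.0206]
ee_rot: [[0.881, 0.474, 0.0], [0.474, -0.881, -0.0], [0.0, 0.0, -1.0]]
ft_force: [-4.8, 0.2, 7.7]
gripper_width: 0.648
finger_force: 9.0
```

Contact (about 9 N, supported). Unload, release, rise.

Request:
jog_arm:
  commands:
    - [[0, 0, 0.4], [0, 0, 0], 50]
    - [[0, 0, 0], [0, 0, 0], 58]
    - [[0, 0, 0], [0, 0, 0], 66]
    - [[0, 0, 0], [0, 0, 0], 80]
    - [[0, 0, 0], [0, 0, 0], 84]
    - [[0, 0, 0], [0, 0, 0], 84]
    - [[0, 0, 10], [0, 0, 0], 84]
    - [[0, 0, 25], [0, 0, 0], 84]
    - [[0, 0, 40], [0, 0, 0], 84]
    - [[0, 0, 45], [0, 0, 0], 84]
    - [[0, 0, 40], [0, 0, 0], 84]
    - [[0, 0, 0], [0, 0, 0], 84]

```text
time_s: 10.5
tcp_pos: [0.6214, -0.0798, 0.1849]
ee_rot: [[0.88, 0.474, 0.007], [0.474, -0.881, -0.001], [0.006, 0.004, -1.0]]
ft_force: [0.0, 0.9, -0.8]
gripper_width: 0.964
finger_force: 0.0
```

```bash
python3 - <<'E'
from h import *
from rig import arm,imaging
s=arm.observe(); T=np.array(s['tcp_pos']); print(T)
d=imaging.get_image('wrist'); np.savez('w3.npz',**d); cv2.imwrite('pics/w3.png',d['frame'][:,:,::-1])
P=cloud(d); z=P[...,2]; f=d['frame'].astype(int)
near=(d['depth']>0)&(np.hypot(P[...,0]-.614,P[...,1]+.081)<.075)
m=near&(z>.024)&(z<.06); q=P[m]; print('cast',len(q),np.percentile(q[:,2],99),cv2.minAreaRect((q[:,:2]*1000).astype(np.float32)))
m=near&(f.max(2)<60)&(z<.022)&(z>.005); q=P[m];print('pad',len(q),cv2.minAreaRect((q[:,:2]*1000).astype(np.float32)))
E
```

```text
[ 0.62141857 -0.07975779  0.18493713]
cast 2394 0.055442713941926576 ((615.2454223632812, -81.92721557617188), (64.3289566040039, 55.70865249633789), 27.748411178588867)
pad 1872 ((614.5648803710938, -80.71430969238281), (87.95894622802734, 90.35417938232422), 53.338340759277344)
```

View pics/w3.png

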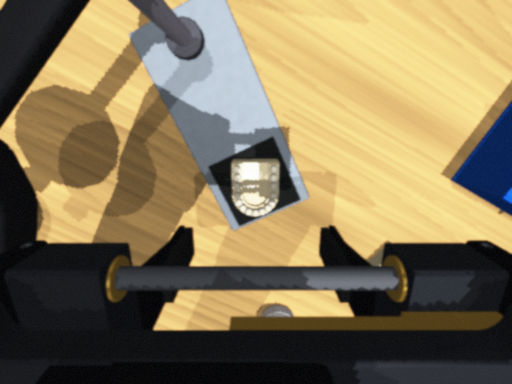

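The cast stands upright at (615,-82) against a pad centre of about (614.5,-81); seen at (256,187) px. Now to the knob.

Request:
jog_arm:
  commands:
    - [[0, 0, 40], [0, 0, 0], 60]
    - [[0, 0, 40], [0, 0, 0], 60]
    - [[0, 0, 30], [0, 0, 0], 60]
    - [[-18, 27, 0], [0, 0, -0.097], 60]
    - [[-18, 27, 0], [0, 0, -0.097], 60]
    - [[-18, 27, 0], [0, 0, -0.097], 60]
    - [[-18, 27, 0], [0, 0, -0.097], 60]
    - [[-18, 27, 0], [0, 0, -0.097], 60]
    - [[-18, 26, 0], [0, 0, -0.097], 60]
    - [[-18, 26, 0], [0, 0, -0.097], 60]
    - [[-15, 26, 0], [0, 0, -0.095], 60]
    - [[0, 0, 0], [0, 0, 0], 60]

```text
time_s: 12.05
tcp_pos: [0.477, 0.1352, 0.2898]
ee_rot: [[0.962, -0.274, -0.001], [-0.274, -0.962, -0.0], [-0.001, 0.0, -1.0]]
ft_force: [-0.2, -0.1, 0.7]
gripper_width: 0.688
finger_force: 0.0
```

```bash
python3 - <<'E'
from h import *
from rig import arm,imaging
s=arm.observe(); print(s['tcp_pos'],np.round(s['ee_rot'],3).tolist())
R=np.array(s['ee_rot']);print('closing deg',np.degrees(np.arctan2(R[1,1],R[0,1]))%180)
d=imaging.get_image('wrist'); P=cloud(d); z=P[...,2]
m=(d['depth']>0)&(z>.238)&(z<.262)&(np.hypot(P[...,0]-.48,P[...,1]-.133)<.03); q=P[m]*1000
print('knob',len(q),cv2.minEnclosingCircle(q[:,:2].astype(np.float32)) if len(q) else '',q.mean(0) if len(q) else '')
cv2.imwrite('pics/w4.png',d['frame'][:,:,::-1])
E
```

```text
[0.47704288 0.13521599 0.28977537] [[0.962, -0.274, -0.001], [-0.274, -0.962, -0.0], [-0.001, 0.0, -1.0]]
closing deg 74.1258321535911
knob 618 ((481.80902099609375, 134.25674438476562), 10.751298904418945) [483.45554052 133.70774332 250.22620204]
```

View pics/w4.png

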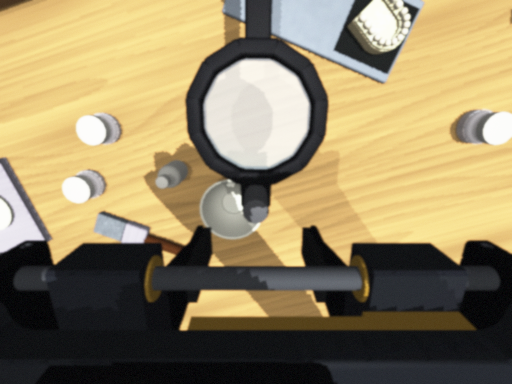

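Wrist view: the knob at (257,208) is centred between the fingers; world about (481,133.7). I'll go down and pinch.

Request:
jog_arm:
  commands:
    - [[4, -1.5, -15], [0, 0, 0], 60]
    - [[0, 0, -25], [0, 0, 0], 60]
    - [[0, 0, -20], [0, 0, 0], 60]
    - [[0, 0, -12], [0, 0, 0], 60]
    - [[0, 0, -2], [0, 0, 0], 50]
    - [[0, 0, 0], [0, 0, 0], 35]
    - [[0, 0, 0], [0, 0, 0], 20]
    - [[0, 0, 0], [0, 0, 0], 15]
    - [[0, 0, 0], [0, 0, 0], 15]
    - [[0, 0, 0], [0, 0, 0], 15]
  force: 25

```text
time_s: 13.35
tcp_pos: [0.4826, 0.1318, 0.2166]
ee_rot: [[0.961, -0.276, 0.001], [-0.276, -0.961, 0.0], [0.001, -0.0, -1.0]]
ft_force: [-0.3, 0.6, 3.6]
gripper_width: 0.245
finger_force: 25.0
```

```bash
python3 - <<'E'
import numpy as np
c=np.array([721.8,63.5]); a0=2.862; r=252
th=a0+np.r_[0,.04,.12+.1*np.arange(11),1.172,1.212]
p=c+r*np.c_[np.cos(th),np.sin(th)]
print(p[0],p[-1]); print(np.c_[np.diff(p,axis=0).round(1),np.diff(th).round(3)].tolist())
E
```

```text
[479.58568137 133.04296408] [ 571.63257631 -138.87031616]
[[-2.6, -9.7, 0.04], [-4.0, -19.8, 0.08], [-2.8, -25.0, 0.1], [-0.2, -25.2, 0.1], [2.3, -25.1, 0.1], [4.8, -24.7, 0.1], [7.2, -24.1, 0.1], [9.6, -23.3, 0.1], [11.9, -22.2, 0.1], [14.0, -20.9, 0.1], [16.0, -19.4, 0.1], [17.9, -17.7, 0.1], [10.0, -8.5, 0.052], [8.0, -6.2, 0.04]]
```

Request:
jog_arm:
  commands:
    - [[-1.3, -4.9, 0], [0, 0, 0.02], 15]
    - [[-1.3, -4.8, 0], [0, 0, 0.02], 15]
    - [[-2, -9.9, 0], [0, 0, 0.04], 15]
    - [[-2, -9.9, 0], [0, 0, 0.04], 15]
    - [[-1.6, -12.5, 0], [0, 0, 0.05], 15]
    - [[-1.2, -12.5, 0], [0, 0, 0.05], 15]

```text
time_s: 14.1
tcp_pos: [0.4732, 0.0765, 0.2166]
ee_rot: [[0.998, -0.058, 0.001], [-0.058, -0.998, 0.0], [0.001, -0.0, -1.0]]
ft_force: [2.4, 1.0, 3.0]
gripper_width: 0.244
finger_force: 25.0
```

Request:
jog_arm:
  commands:
    - [[-0.2, -25.2, 0], [0, 0, 0.1], 15]
    - [[2.3, -25.1, 0], [0, 0, 0.1], 15]
    - [[4.8, -24.7, 0], [0, 0, 0.1], 15]
    - [[7.2, -24.1, 0], [0, 0, 0.1], 15]
    - [[9.6, -23.3, 0], [0, 0, 0.1], 15]
    - [[11.9, -22.2, 0], [0, 0, 0.1], 15]
    - [[14, -20.9, 0], [0, 0, 0.1], 15]
    - [[0, 0, 0], [0, 0, 0], 15]

```text
time_s: 15.1
tcp_pos: [0.5239, -0.0895, 0.2166]
ee_rot: [[0.802, 0.598, 0.002], [0.598, -0.802, 0.0], [0.002, 0.001, -1.0]]
ft_force: [1.8, 2.1, 4.6]
gripper_width: 0.248
finger_force: 25.0
```

Request:
jog_arm:
  commands:
    - [[8, -9.7, 0], [0, 0, 0.05], 15]
    - [[8, -9.7, 0], [0, 0, 0.05], 15]
    - [[9, -8.9, 0], [0, 0, 0.05], 15]
    - [[8.9, -8.8, 0], [0, 0, 0.05], 15]
    - [[10, -8.5, 0], [0, 0, 0.052], 15]
    - [[4, -3.1, 0], [0, 0, 0.02], 15]
    - [[0, 0, 0], [0, 0, 0], 15]
    - [[0, 0, 0], [0, 0, 0], 15]

```text
time_s: 16.1
tcp_pos: [0.5707, -0.1366, 0.2167]
ee_rot: [[0.612, 0.791, 0.001], [0.791, -0.612, 0.0], [0.001, 0.001, -1.0]]
ft_force: [2.0, 2.8, 4.7]
gripper_width: 0.243
finger_force: 25.0
```

```bash
cat > m.py <<'E'
from h import *
from rig import arm,imaging
s=arm.observe(); print(s['tcp_pos'],s['ft_force'])
T=np.array(s['tcp_pos'])*1000; c=np.array([721.8,63.5]); v=T[:2]-c
print('tcp head remaining',4.0736-np.arctan2(v[1],v[0])%(2*np.pi),np.hypot(*v))
d=imaging.get_image('top'); np.savez('top5.npz',**d); cv2.imwrite('pics/top5.png',cv2.resize(d['frame'][110:250,190:380,::-1],None,fx=4,fy=4,interpolation=2))
E
python3 m.py
```

```text
[ 0.57072676 -0.13664518  0.21666396] [1.97734275 2.78547144 4.6833986 ]
tcp head remaining 0.007788718194770894 250.76127710924814
```

View pics/top5.png

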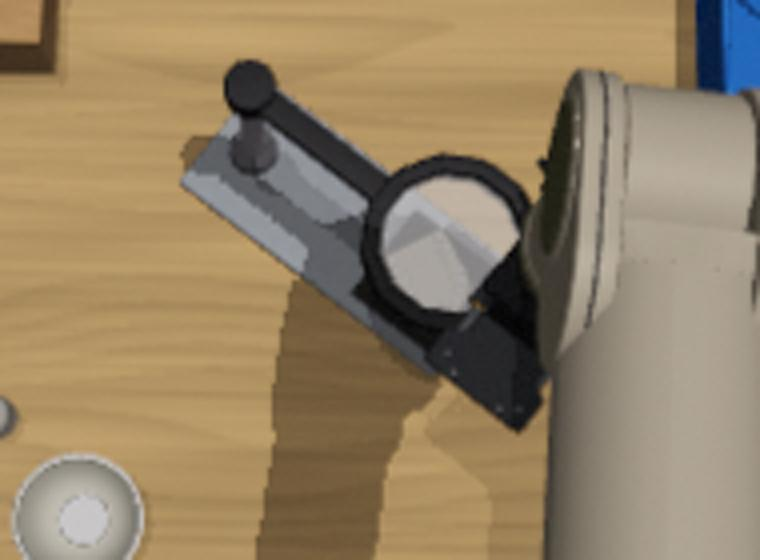

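Top view: lens (crop ~(450,240)) is nearly over the pad; about 2 mm at the knob remain. Finish, release, retreat, and check.

Request:
jog_arm:
  commands:
    - [[0.8, -0.7, 0], [0, 0, 0.004], 15]
    - [[0.7, -0.5, 0], [0, 0, 0.004], 15]
    - [[0, 0, 0], [0, 0, 0], 15]
    - [[0, 0, 0], [0, 0, 0], 15]
    - [[0, 0, 0], [0, 0, 0], 45]
    - [[0, 0, 0], [0, 0, 0], 55]
    - [[0, 0, 0], [0, 0, 0], 55]
    - [[0, 0, 10], [0, 0, 0], 55]
    - [[0, 0, 30], [0, 0, 0], 55]
    - [[0, 0, 35], [0, 0, 0], 55]
    - [[0, 0, 15], [0, 0, 0], 55]
    - [[0, 0, 0], [0, 0, 0], 55]

```text
time_s: 17.65
tcp_pos: [0.5724, -0.1383, 0.307]
ee_rot: [[0.606, 0.795, 0.002], [0.795, -0.606, -0.0], [0.001, 0.002, -1.0]]
ft_force: [0.5, 0.7, -0.9]
gripper_width: 0.633
finger_force: 0.0
```

Request:
jog_arm:
  commands:
    - [[-10, -25, 0], [0, 0, 0], 55]
    - [[-15, -40, 0], [0, 0, 0], 55]
    - [[-15, -40, 0], [0, 0, 0], 55]
    - [[-15, -40, 0], [0, 0, 0], 55]
    - [[-15, -40, 0], [0, 0, 0], 55]
    - [[-10, -25, 0], [0, 0, 0], 55]
    - [[0, 0, 0], [0, 0, 0], 55]
    - [[0, 0, 0], [0, 0, 0], 55]

```text
time_s: 18.65
tcp_pos: [0.4922, -0.3472, 0.3051]
ee_rot: [[0.605, 0.796, -0.001], [0.796, -0.605, 0.001], [0.0, -0.002, -1.0]]
ft_force: [0.3, 0.4, -1.1]
gripper_width: 0.632
finger_force: 0.0
```

```bash
cat >> m.py <<'E'
P=cloud(d); z=P[...,2]; f=d['frame'].astype(int); xy=P[...,:2]*1000
m=(z>.238)&(z<.262)&(np.hypot(P[...,0]-.5716,P[...,1]+.1389)<.03); q=P[m]*1000
if len(q): 
    k,_=cv2.minEnclosingCircle(q[:,:2].astype(np.float32)); k=np.array(k); print('knob',k,q.mean(0),'remaining',4.0736-np.arctan2(*(k-c)[::-1])%(2*np.pi))
m=(f.max(2)<75)&(z>.17)&(z<.225)&(np.hypot(P[...,0]-.614,P[...,1]+.081)<.07)
ct=max(cv2.findContours(m.astype(np.uint8),0,1)[0],key=cv2.contourArea)
w=plane(d,ct[:,0],.209)[:,:2]*1000; w=w[np.hypot(*(w-[614.5,-81]).T)<66]
A=np.c_[2*w,np.ones(len(w))]; s=np.linalg.lstsq(A,(w**2).sum(1),rcond=None)[0]; print('ring fit',s[:2],np.sqrt(s[2]+s[:2]@s[:2]))
E
python3 m.py
```

```text
[ 0.49222217 -0.34717599  0.30510234] [ 0.29084623  0.35391762 -1.06569127]
tcp head remaining -0.1290437925477237 470.48990523299204
knob [ 569.27532959 -139.23471069] [ 568.48051596 -138.14735067  250.31030897] remaining 0.0062056474895451075
ring fit [611.69561885 -80.16302943] 61.244963651589025
```

View pics/top5.png

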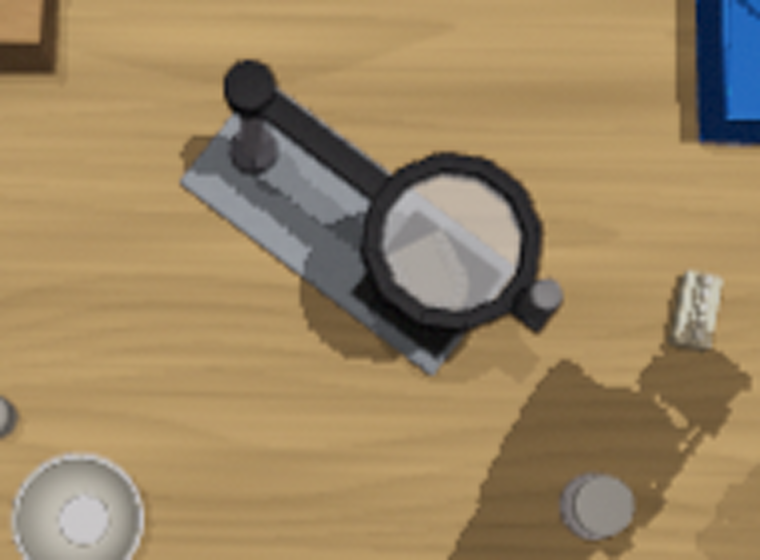

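Top view: the head lies along the stand with the lens over the pad (within about 3 mm). The half cast, jar and bowl haven't moved, and the arm is clear. I'll hand in.

```bash
python3 -c "
from rig import arm; print(arm.finish_job())"
```

```text
the job is handed in; nothing more can be done
None
```

I put the cast upright on the pad (about 1.5 mm off centre), swivelled the lens over it (within about 3 mm), let go, and handed the job in at about 19 s; the result wasn't reported back.

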